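# Set a scored acrylic sheet in the snapping jig

### The arm

A 6-joint arm with a two-finger parallel gripper is mounted at the origin on a cart in front of the work surface, level with it; the furniture and walls round the work are solid. World frame = base frame: x ahead of the robot, y to its left, z up, the work surface at z = 0. Lengths are in m, angles in rad, forces in N, time in s.
With the tool pointing down it reaches from about 0.325 to 0.9 m from the base axis. Payload 6.1 kg.
Tool frame: the origin (TCP) lies on the centre line of the jaws, within the pads' length; the fingertips stand robot.finger_overhang ahead of it and the grasp point (between the pads) is the TCP (robot.finger_overhang is the distance from the TCP to the fingertips, in m); x points along the fingers, y is the direction in which the jaws open and shut, and the axes are right-handed (so a half turn about x gives the same grasp; the last joint's range is limited). The gripper opens to 87 mm and grips with 3 to 60 N. Pads are 19 mm wide; open, the fingers measure 117 mm over their backs; the gripper's body (75 mm by 190 mm) begins 51 mm behind the grasp point.
Start: joints at [-1.353, 0.22, 1.526, -0, 1.395, -0.126], TCP at [0.211, -0.588, 0.242] pointing down, gripper open.
Joint ranges: [-2.98, 2.98], [-0.91, 2.08], [0.09, 2.57], [-1.24, 4.39], [0.2, 2.65], [-2.68, 2.68]. Speed limits (rad/s): [2.57, 2.57, 3.01, 3.14, 3.14, 3.14].

### API

Orientations are given as a unit quaternion [x, y, z, w].
In Python, from workcell import robot gives the robot as it stands. The module is installed in compiled form; this text tells all that it offers.
- The arm moves only by the shell command python3 -m crank 'ROWS' [FORCE]. ROWS is text: rows parted by semicolons, each of 7 numbers parted by spaces: the shift along the world's x, y, z normalised to -1 to 1, where 1 is 0.2 m, then the turn, a rotation vector about the world's x, y, z normalised to -1 to 1, where 1 is pi/2 rad, then the opening, from -1 (shut) to 1 (fully open). In form: tx ty tz ax ay az claw; .... A call has 1 to 20 rows; each row is the pose to reach, as a shift and turn from the pose commanded when the call began; what a row does not reach only later rows make up. A row lasts 1/10 s, in which the tool goes at most 50 mm and 8.59 degrees, less where a joint would pass 70% of its speed; a pose out of reach is approached as far as the arm can. A call with a number of a shift or a turn outside -1 to 1 is refused whole. A call with a gripper value outside its range is refused whole. The fingers move at their own pace and stop on an object; FORCE is the grip in N (left out, the last holds). Time passes only in rows, so rows that repeat a pose let the fingers close. It gives the time, the measured TCP pose, the force and the opening at its end, in the units of the state.
- robot.state(): the state, without advancing time (a new reading comes with each control period).
- robot.read_camera(name): name is "scene" or "top" or "wrist"; returns the picture (480x640x3 uint8, red, green, blue); there is no depth.
- robot.camera_model(name): a dict with "K" (3x3 intrinsics, pixels), "R" (3x3) and "t" (3): a world point X has camera coordinates R X + t; the wrist camera has in their place "hand_eye" (4x4, takes a point from camera to tool coordinates, whose origin is the TCP and whose axes are the tool frame's). Camera axes: x right, y down, z forward; pixel columns grow to the right and rows downward; lengths in m; the calibration is good to about 2 mm. A picture is of the moment at which its call begins: read the wrist's pose just before it. camera_model takes no time and is no camera call.
- robot.finish_job(): hands the job in, once; it reports no verdict.
Trained networks look in the newest picture that a camera, given by its name, has taken for a name from the list of things; names that differ only in an ending like _2 or _b are one class to them, and where a whole thing is asked for, a point or a joint stands for the part that bears it (a point fixed in the world has none). Each returns a list of dicts, best first, with "conf" (0 to 1); they miss things now and then, are a little off and sometimes report something else, mostly with a low value. They report only what shows in the picture. A call takes as long as a camera call.
- robot.find_in(target, camera): "bbox" ([centre column, centre row, width, height] in pixels, round what is visible of it).
- robot.trace(target, camera): "mask" (480x640 bool, what is visible of it) and "bbox" ([centre column, centre row, width, height] in pixels, round what is visible of it).
The state is a dict: "time_s": time; "joints": joint angles; "qvel": joint speeds; "tau": joint torques, N m; "tcp_pos": TCP position; "ee_rot": TCP orientation; "ft_force": force on the tool from outside, world axes, zero at the start; "torque": the same for the moment, N m; "gripper_width": finger opening in m.
Only numpy, scipy, OpenCV 4.12 (cv2) and the standard library are available. Lean on these libraries where they do the work, as an engineer would, in place of code of your own. Each camera call takes 0.05 s, during which the arm holds its last target. There are 200 camera calls.

### The job

Get the scored white sheet ready to be snapped: push it flat against the jig's fence and slide it along until its black scored line lies right over the steel edge, with the red-hatched waste strip hanging out beyond. Then press the clamp lever's red grip fully down so that the sheet is locked there, and take the hand away. Only push with the fingers, never pick the sheet up, and leave the other things on the bench where they are.

Things in the scene. Friction and masses are not known exactly. Their poses are not given: they have to be found in the camera images.
- jig: Snapping jig, fixed: plywood board 190 (x) x 250 (y) mm, its flat top 25 mm over the table. Origin: centre of its underside. At its -y end (125 mm from the origin) is the straight steel breaking edge; along its +x side an aluminium fence parallel to y, 14 mm high over the board. The sheet slides on the board along y. A dark steel clamp bracket stands on the fence near the steel edge.
- edge (a point): Middle of the steel breaking edge, on the board's top at the -y end of the jig (jig x = 0); same axes as the jig.
- fence (a point): Point on the fence's inner face (which looks to -x of the jig), at board-top height, half-way along: jig x = 60 mm, y = 0; same axes as the jig.
- sheet: Scored white acrylic sheet, loose, flat on the jig: 100 (x) x 170 (y) x 6 mm, 0.12 kg, friction about 0.7 N. Origin: centre of its underside. A black scored line crosses it parallel to x at y = -55 mm; the 30 mm waste strip beyond it, at the -y end, is hatched in red. It starts 25 to 75 mm short of its place, 10 to 25 mm off the fence, a little askew.
- score (a point): Middle of the black scored line, on the sheet's top; same axes as the sheet.
- clamp (a joint): Cam clamp lever (rad): 0 = raised 30 degrees (open), 0.52 = level (fully down, its stop). It stays where it is left; over the last third the cam bears on the sheet and pressing takes up to about 10 N at the grip; fully down, the cam locks by its own friction.
- clamp_axis (a point): Point on the lever's hinge axis, between the bracket's cheeks (jig x = 34, y = -98 mm, 52 mm over the table); axes as the jig. The axis is parallel to y; the lever points to -x and comes down as it is pressed on top. The bracket is 44 mm wide in y, 67 mm high over the table; its cheeks reach 37 mm out from the fence, 9 mm clear above the sheet.
- lever_grip (a point): Centre of the lever's red round grip (16 mm thick, from 28 to 75 mm from the hinge axis); this point is 50 mm from the hinge axis.
- marker: Loose bystander: red and white marker pen, 17 x 135 x 16 mm, long axis y, lying in front of the jig. Origin: centre of underside.
- coverslips: Loose bystander: small pale carton, 41 x 53 x 22 mm, at the left end of the jig. Origin: centre of underside.
- lens: Loose bystander: hand lens with red handle, 148 x 62 x 13 mm, long axis x, right front. Origin: centre of underside.
- slides: Loose bystander: closed dark blue slide box, 94 x 117 x 38 mm, to the right. Origin: centre of underside.
- jar: Loose bystander: clear specimen jar with white lid, 49 mm across, 68 mm high, standing before the left part of the jig. Origin: centre of underside.

How it is judged:
On the way:
1. the sheet lies against the fence with its scored line over the steel edge while the clamp is still up (y of score in the frame of edge between -0.004 and 0.004 m and x of score in the frame of fence above -0.054 m and angle between the y axis of sheet and the y axis of jig, either way round below 0.035 rad and value of joint clamp below 0.3 rad), for 0.2 s.
At the end, for the whole second after the job is handed in: Scored line within 4 mm of the steel edge, sheet within 4 mm of the fence and 2 degrees of parallel to it, lying flat and still on the jig; clamp lever fully down (joint above 0.44) (y of score in the frame of edge between -0.004 and 0.004 m and x of score in the frame of fence above -0.054 m and angle between the y axis of sheet and the y axis of jig, either way round below 0.035 rad and value of joint clamp above 0.44 rad and angle between sheet's own z axis and vertical below 0.03 rad and height (world z) of score between 0.028 and 0.034 m and linear speed of sheet below 0.01 m/s); the robot touches nothing.
It fails at once if the sheet is lifted or tipped off the jig (height (world z) of score above 0.041 m or angle between sheet's own z axis and vertical above 0.12 rad).
It fails at once if another thing on the bench is displaced by more than 2 cm (distance of any of marker, coverslips, lens, slides, jar from where it was at the start of the episode above 0.02 m).
It also fails if it takes over 61 s, if anything falls off the work surface, if the arm or the gripper's body presses on something with over 40 N, if the wrist force passes 120 N, or if a joint passes its speed limit or range.

## Working session

There is one attempt and no reset: what is moved stays moved. The work goes in short steps, Python scripts to look and compute and a shell command to move; the robot and the scene stay as the last step left them, time stands still between calls to the robot, and variables do not carry over. Pictures are saved under pics/ and viewed, about 8 in all and at most 12, crops included, and the job is handed in when it is done.

```bash
mkdir -p pics; python3 - <<'E'
from workcell import robot
import cv2,numpy as np
s=robot.state();print(s['time_s'],s['tcp_pos'],s['ee_rot'],s['gripper_width'],robot.finger_overhang)
for n in('scene','top'):
    im=robot.read_camera(n);cv2.imwrite(f'pics/{n}0.png',im[:,:,::-1])
    m=robot.camera_model(n);print(n,m['K'],m['R'],m['t'])
    for t in('jig','sheet','lever_grip','marker','jar','coverslips'):
        r=robot.find_in(t,n);print(t,[(np.round(d['bbox']),round(d['conf'],2)) for d in r[:2]])
print(robot.camera_model('wrist'))
E
```

```text
0.0 [ 0.21052742 -0.58782798  0.24042148] [-0.69664671 -0.1216655   0.69672246 -0.12024424] 0.08719417682917074 0.019
scene [[602.54560775   0.         314.99936586]
 [  0.         602.54560775 238.50231134]
 [  0.           0.           1.        ]] [[-0.82629199 -0.56300356  0.01638692]
 [-0.37345352  0.52585582 -0.76420425]
 [ 0.42163256 -0.6375756  -0.64476611]] [0.37411612 0.32529442 1.04493511]
jig [(array([292., 274., 140., 117.]), 0.69)]
sheet [(array([305., 269.,  88.,  60.]), 0.94), (array([413., 229.,  42.,  20.]), 0.55)]
lever_grip [(array([327., 241.,  28.,  19.]), 0.67)]
marker [(array([340., 308.,  44.,  37.]), 0.73), (array([294., 273., 150., 116.]), 0.35)]
jar [(array([292., 327.,  29.,  40.]), 0.63)]
coverslips [(array([238., 323.,  31.,  25.]), 0.85), (array([342., 308.,  46.,  39.]), 0.55)]
top [[515.1984093    0.         320.50849703]
 [  0.         515.1984093  242.58446626]
 [  0.           0.           1.        ]] [[-0.00783043 -0.99994213  0.00737764]
 [-0.98199395  0.00629685 -0.18880739]
 [ 0.18875001 -0.00872324 -0.98198643]] [-0.11854867  0.54187046  0.9
[... 198 characters left out ...]
rker [(array([285., 304.,  70.,  16.]), 0.76), (array([205., 237.,  29.,  28.]), 0.6)]
jar [(array([218., 287.,  32.,  29.]), 0.72)]
coverslips [(array([205., 235.,  32.,  29.]), 0.58)]
{'K': array([[411.43518969,   0.        , 323.07881068],
       [  0.        , 411.43518969, 242.28184011],
       [  0.        ,   0.        ,   1.        ]]), 'hand_eye': array([[ 6.56964234e-04, -2.75604275e-01,  9.61270956e-01,
        -1.43093022e-01],
       [ 9.99999550e-01,  8.38851179e-04, -4.42927110e-04,
         6.21241774e-04],
       [-6.84290670e-04,  9.61270815e-01,  2.75604703e-01,
        -7.65732057e-02],
       [ 0.00000000e+00,  0.00000000e+00,  0.00000000e+00,
         1.00000000e+00]])}
```

```bash
python3 - <<'E'
import cv2
a=cv2.imread('pics/top0.png')[160:340,170:410]
cv2.imwrite('pics/topc.png',cv2.resize(a,None,fx=3.3,fy=3.3,interpolation=cv2.INTER_CUBIC))
a=cv2.imread('pics/scene0.png')[190:360,200:430]
cv2.imwrite('pics/scenec.png',cv2.resize(a,None,fx=3.4,fy=3.4,interpolation=cv2.INTER_CUBIC))
E
```

```text
(no output)
```

View pics/topc.png

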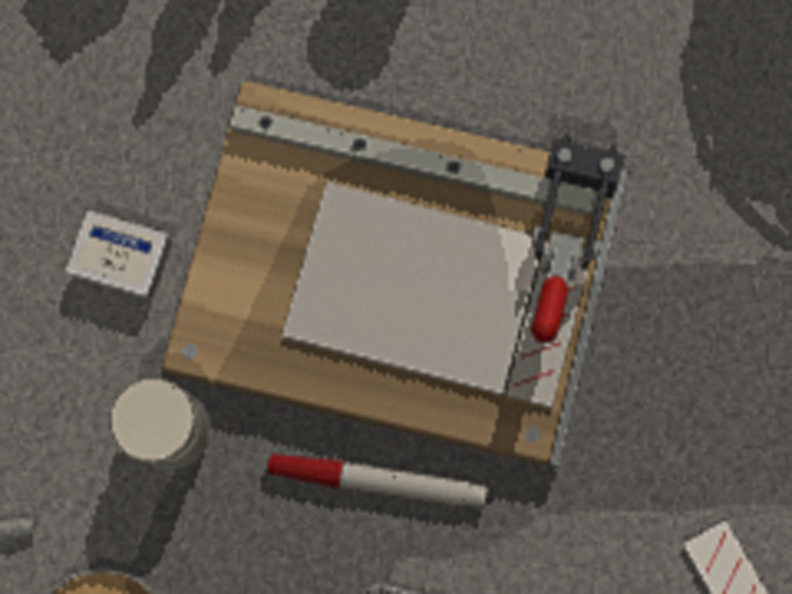

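View pics/scenec.png

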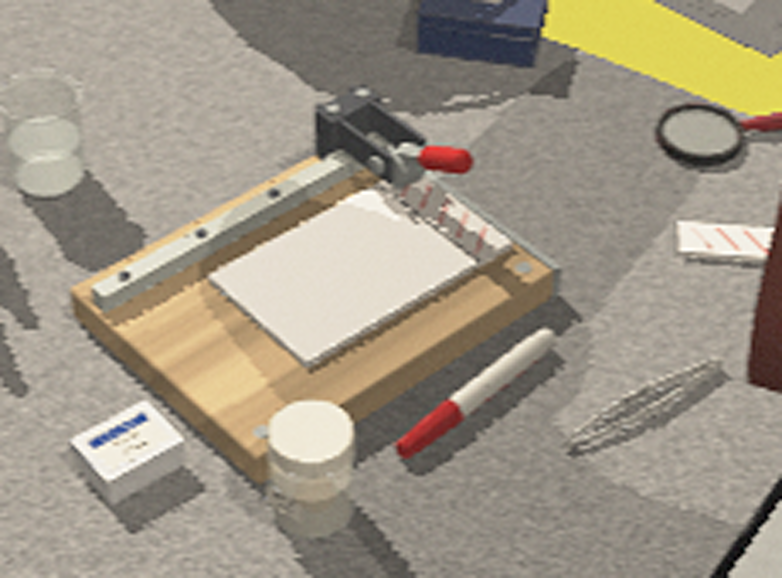

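```bash
cat > h.py <<'E'
from workcell import robot
import cv2,numpy as np
from scipy.optimize import least_squares
from scipy.spatial.transform import Rotation as Ro
def cam(n):
    m=robot.camera_model(n)
    if n!='wrist': return m['K'],m['R'],m['t']
    s=robot.state();T=np.eye(4);T[:3,:3]=Ro.from_quat(s['ee_rot']).as_matrix();T[:3,3]=s['tcp_pos']
    C=np.linalg.inv(T@m['hand_eye']);return m['K'],C[:3,:3],C[:3,3]
def back(px,z,c):
    K,R,t=c;px=np.atleast_2d(px).astype(float)
    d=(R.T@np.linalg.inv(K)@np.c_[px,np.ones(len(px))].T).T;o=-R.T@t
    return (o+d*((z-o[2])/d[:,2])[:,None])[:,:2]
def proj(X,c):
    K,R,t=c;p=(K@(R@np.atleast_2d(X).T+t[:,None])).T;return p[:,:2]/p[:,2:]
def fit(local,world):  # 2D rigid -> x,y,yaw
    f=lambda p:(np.array(local)@np.array([[np.cos(p[2]),np.sin(p[2])],[-np.sin(p[2]),np.cos(p[2])]])+p[:2]-world).ravel()
    r=least_squares(f,[*np.mean(world,0),0.]);return r.x,r.fun
def tow(p,l):
    c,s=np.cos(p[2]),np.sin(p[2]);l=np.atleast_2d(l);return l@np.array([[c,s],[-s,c]])+p[:2]
def toj(p,w):
    c,s=np.cos(p[2]),np.sin(p[2]);return (np.atleast_2d(w)-p[:2])@np.array([[c,-s],[s,c]])
E
python3 - <<'E'
from h import *
c=cam('top');g=lambda a:np.array(a)/3.3+[170,160]-.35
J=back(g([(242,83),(165,372),(550,460)]),.025,c)
p,r=fit([(.095,.125),(-.095,.125),(-.095,-.125)],J);print('jig',p,r*1e3)
S=back(g([(327,183),(283,340),(549,408)]),.031,c)
q,r=fit([(.05,.085),(-.05,.085),(-.05,-.085)],S);print('sheet',q,r*1e3,'in jig',toj(p,q[:2]),q[2]-p[2])
print('score',toj(p,back(g([(507,390),(535,250)]),.031,c)))
for t,z in(('marker',.016),('jar',.068),('coverslips',.022)):
    b=robot.find_in(t,'top')[0]['bbox'];w=back([b[:2]],z,c);print(t,w,toj(p,w))
s=robot.state();print(Ro.from_quat(s['ee_rot']).as_matrix().round(3))
E
```

```text
jig [ 0.55007189 -0.05974895 -0.23851269] [ 2.45232987  1.8431405   0.740493    3.66345624 -3.19282288 -5.50659673]
sheet [ 0.53199862 -0.08566197 -0.26490313] [-0.37505226  0.60338737  1.14651917  1.15268006 -0.7714669  -1.75606743] in jig [[-0.01143948 -0.02944938]] -0.026390439995334497
score [[-0.05851311 -0.08403455]
 [ 0.02966613 -0.08109673]]
marker [[ 0.42217968 -0.05093975]] [[-0.12635288 -0.0216557 ]]
jar [[0.45202227 0.07547248]] [[-0.12722098  0.1082284 ]]
coverslips [[0.5636623  0.11296254]] [[-0.02759874  0.17103295]]
[[ 0.     0.337 -0.942]
 [-0.    -0.942 -0.337]
 [-1.     0.    -0.   ]]
```

```bash
python3 -m crank '0.6 0.9 0 0 0 0.32 -1;0.6 0.9 0 0 0 0.32 -1;0.6 0.9 0 0 0 0.32 -1;0.6 0.9 0 0 0 0.32 -1;0.6 0.9 0 0 0 0.32 -1;0.6 0.9 0 0 0 0.32 -1' 20
python3 -m crank '0.6 0.9 0 0 0 0.31 -1;0.6 0.9 0 0 0 0.31 -1;0.6 0.9 0 0 0 0.31 -1;0.6 0.9 0 0 0 0.31 -1;0.6 0.9 0 0 0 0.31 -1;0.6 0.9 0 0 0 0.31 -1'
python3 -m crank '0.375 0.765 -0.1 0 0 0 -1;0.375 0.765 -0.1 0 0 0 -1;0.375 0.765 -0.1 0 0 0 -1;0.375 0.765 -0.1 0 0 0 -1;0.375 0.765 -0.1 0 0 0 -1;0.375 0.765 -0.1 0 0 0 -1;0.375 0.765 -0.1 0 0 0 -1'
python3 - <<'E'
from h import *
s=robot.state();print(s['tcp_pos'],s['qvel'].round(3) if hasattr(s['qvel'],'round') else s['qvel'])
print(Ro.from_quat(s['ee_rot']).as_matrix().round(3))
im=robot.read_camera('wrist');cv2.imwrite('pics/w1.png',im[:,:,::-1])
E
```

```text
time_s: 1.45
tcp_pos: [0.332, -0.4068, 0.2419]
ee_rot: [0.644, 0.291, -0.644, 0.292]
ft_force: [-0.1, -0.6, 0.1]
gripper_width: 0.0472
time_s: 2.05
tcp_pos: [0.4517, -0.2279, 0.2417]
ee_rot: [0.555, 0.438, -0.555, 0.438]
ft_force: [-0.7, -0.8, 0.2]
gripper_width: 0.003
time_s: 2.75
tcp_pos: [0.5254, -0.0776, 0.2217]
ee_rot: [-0.556, -0.436, 0.556, -0.437]
ft_force: [0.2, -0.7, -0.9]
gripper_width: 0.0006
[ 0.52542671 -0.07757029  0.22165447] [-0.    -0.006  0.002  0.003  0.     0.004]
[[-0.     0.971 -0.237]
 [-0.001 -0.237 -0.971]
 [-1.     0.     0.001]]
```

View pics/w1.png

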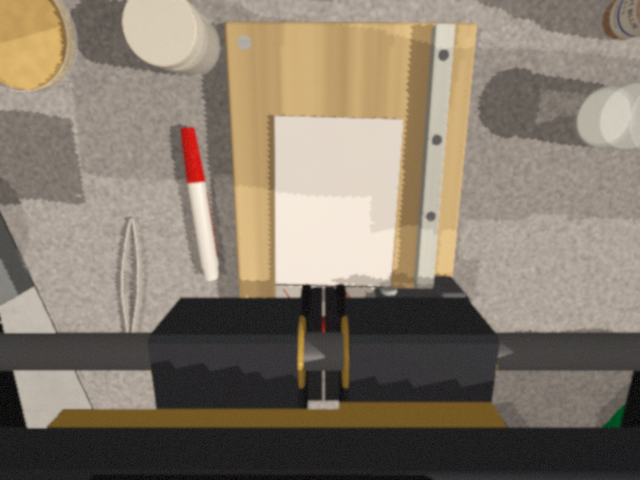

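```bash
python3 - <<'E'
from h import *
c=cam('wrist')
J=back([(228,24),(477,24)],.025,c)
p,r=fit([(-.095,.125),(.095,.125)],J);print('jig',p,r*1e3)
f=back([(434,25),(418,285)],.039,c);print('fence inner',toj(p,f), np.arctan2(*(f[0]-f[1])[::-1])-np.pi/2)
l=back([(228,24),(240,295)],.025,c);print('left',toj(p,l),np.arctan2(*(l[0]-l[1])[::-1])-np.pi/2)
S=back([(274,116),(404,118),(274,284),(393,286)],.031,c)
q,r=fit([(-.05,.085),(.05,.085),(-.05,-.055),(.05,-.055)],S);print('sheet',q,r*1e3,toj(p,q[:2]),q[2]-p[2]);print(toj(p,S))
ct=cam('top');g=lambda a:np.array(a)/3.3+[170,160]-.35
print('top:',toj(p,back(g([(242,83),(165,372),(550,460),(622,165)]),.025,ct)))
for t,z in(('jar',.068),('coverslips',.022)):
    b=robot.find_in(t,'wrist');b and print(t,b[0]['bbox'])
E
```

```text
jig [ 0.55330768 -0.06105446 -0.23908394] [-2.10478577  0.51302443  2.10478577 -0.51302443]
fence inner [[ 0.05738323  0.12140015]
 [ 0.05860935 -0.07809476]] -0.23293793728118595
left [[-0.09283359  0.12500001]
 [-0.09610083 -0.0932173 ]] -0.2540552045898503
sheet [ 0.53583753 -0.08392266 -0.26039558] [ 0.3873717   0.29201499 -0.67819234 -0.09415878  1.90537211 -0.42196872
 -1.61455147  0.2241125 ] [[-0.01155774 -0.02635488]] -0.021311637087946977
[[-0.06004223  0.05931588]
 [ 0.04087886  0.0578124 ]
 [-0.06466954 -0.08031814]
 [ 0.03888056 -0.08224328]]
top: [[ 0.08952957  0.12318489]
 [-0.09837618  0.12171319]
 [-0.09658351 -0.11844609]
 [ 0.09286179 -0.12114406]]
jar [170.7, 38.1, 97.7, 76.0]
coverslips [349.3, 176.9, 253.4, 304.4]
```

```bash
python3 -m crank '-0.35 0.06 -0.2 0 0 0 -1;-0.35 0.06 -0.4 0 0 0 -1;-0.35 0.06 -0.6 0 0 0 -1;-0.35 0.06 -0.75 0 0 0 -1;-0.35 0.06 -0.82 0 0 0 -1;-0.35 0.06 -0.85 0 0 0 -1;-0.35 0.06 -0.875 0 0 0 -1;-0.35 0.06 -0.875 0 0 0 -1;-0.35 0.06 -0.875 0 0 0 -1'
python3 - <<'E'
from h import *
s=robot.state();p=[.5515,-.06,-.239];print(s['tcp_pos'],toj(p,s['tcp_pos'][:2]),s['ft_force'])
im=robot.read_camera('wrist');cv2.imwrite('pics/w2.png',im[:,:,::-1])
E
```

```text
time_s: 3.8
tcp_pos: [0.4566, -0.0638, 0.0476]
ee_rot: [0.556, 0.437, -0.555, 0.438]
ft_force: [-0.4, -0.2, -0.6]
gripper_width: 0.0
[ 0.45657188 -0.06382988  0.04756013] [[-0.09132315 -0.02619346]] [-0.38488789 -0.22926638 -0.56339332]
```

View pics/w2.png

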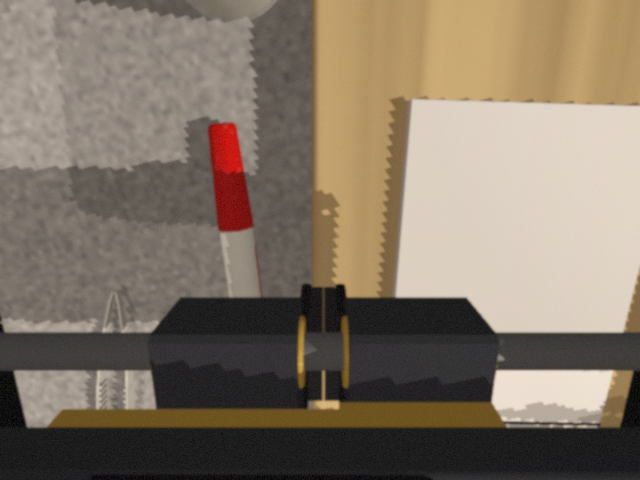

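```bash
python3 -m crank '0.024 -0.006 0 0 0 0 -1;0.049 -0.012 0 0 0 0 -1;0.073 -0.018 0 0 0 0 -1;0.087 -0.021 0 0 0 0 -1;0.102 -0.025 0 0 0 0 -1;0.117 -0.028 0 0 0 0 -1;0.131 -0.032 0 0 0 0 -1;0.146 -0.036 0 0 0 0 -1;0.146 -0.036 0 0 0 0 -1'
python3 - <<'E'
from h import *
s=robot.state();p=[.5515,-.06,-.239];print(s['tcp_pos'],toj(p,s['tcp_pos'][:2]),s['ft_force'])
im=robot.read_camera('wrist');cv2.imwrite('pics/w3.png',im[:,:,::-1])
E
```

```text
time_s: 4.75
tcp_pos: [0.4853, -0.0708, 0.0466]
ee_rot: [0.556, 0.437, -0.556, 0.437]
ft_force: [1.5, 1.5, -0.8]
gripper_width: 0.0007
[ 0.48534372 -0.07078478  0.04659945] [[-0.0617227  -0.02613948]] [ 1.49293658  1.50295977 -0.7880991 ]
```

View pics/w3.png

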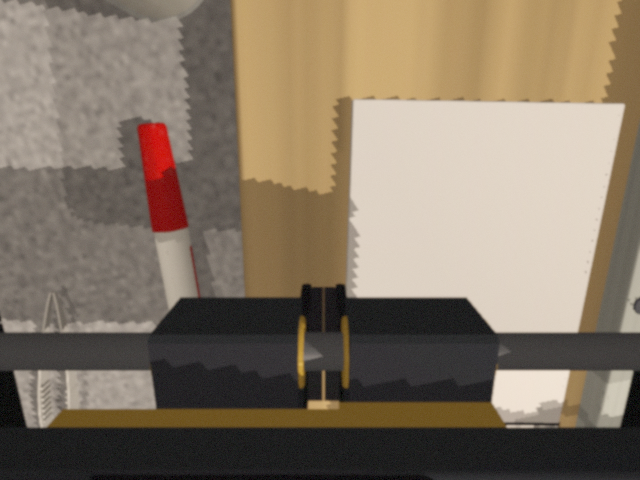

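```bash
python3 -m crank '0.015 -0.004 0 0 0 0 -1;0.029 -0.007 0 0 0 0 -1;0.044 -0.011 0 0 0 0 -1;0.058 -0.014 0 0 0 0 -1;0.063 -0.015 0 0 0 0 -1;0.063 -0.015 0 0 0 0 -1'
python3 -m crank '0.005 -0.001 0 0 0 0 -1;0.005 -0.001 0 0 0 0 -1'
python3 -m crank '0.005 -0.001 0 0 0 0 -1;0.005 -0.001 0 0 0 0 -1'
python3 - <<'E'
from h import *
s=robot.state();p=[.5515,-.06,-.239];print(s['tcp_pos'],toj(p,s['tcp_pos'][:2]),s['ft_force'])
im=robot.read_camera('wrist');cv2.imwrite('pics/w4.png',im[:,:,::-1])
E
```

```text
time_s: 5.4
tcp_pos: [0.4964, -0.0732, 0.0462]
ee_rot: [-0.555, -0.438, 0.556, -0.436]
ft_force: [-5.1, 0.8, 3.7]
gripper_width: 0.0002
time_s: 5.6
tcp_pos: [0.4965, -0.0732, 0.0461]
ee_rot: [-0.555, -0.439, 0.557, -0.436]
ft_force: [-8.2, 2.2, 7.6]
gripper_width: 0.0004
time_s: 5.8
tcp_pos: [0.4966, -0.0732, 0.046]
ee_rot: [-0.554, -0.439, 0.557, -0.435]
ft_force: [-11.0, 2.2, 10.1]
gripper_width: 0.0001
[ 0.49660599 -0.0732359   0.04602095] [[-0.0502003  -0.02585479]] [-10.98926879   2.22302924  10.09442631]
```

View pics/w4.png

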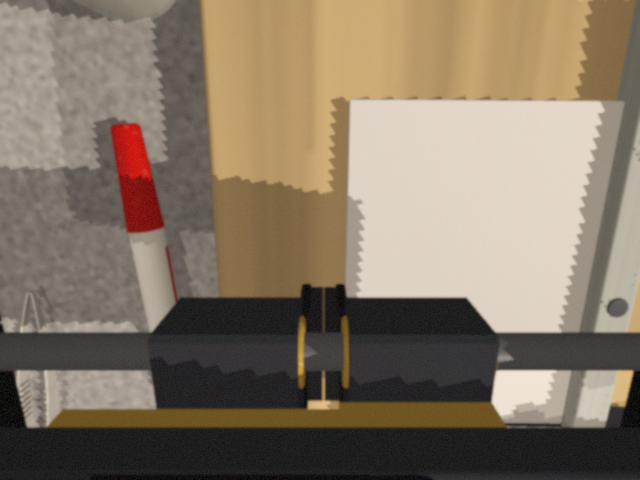

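```bash
python3 -m crank '-0.03 0.007 0 0 0 0 -1;-0.07 0.017 0 0 0 0 -1;-0.07 0.017 0.1 0 0 0 -1;-0.07 0.017 0.35 0 0 0 -1;0.1 0.2 0.35 0 0 0 -0.5;0.25 0.35 0.35 0 0 0 0.15;0.405 0.445 0.35 0 0 0 0.15;0.405 0.445 0.35 0 0 0 0.15;0.405 0.445 0.35 0 0 0 0.15;0.405 0.445 0.35 0 0 0 0.15;0.405 0.445 0.35 0 0 0 0.15'
python3 - <<'E'
from h import *
s=robot.state();p=[.5515,-.06,-.239];print(s['tcp_pos'],toj(p,s['tcp_pos'][:2]),s['ft_force'],s['gripper_width'])
im=robot.read_camera('top');cv2.imwrite('pics/t2.png',cv2.resize(im[160:340,200:400,::-1],None,fx=3.3,fy=3.3,interpolation=cv2.INTER_CUBIC))
im=robot.read_camera('wrist');cv2.imwrite('pics/w5.png',im[:,:,::-1])
E
```

```text
time_s: 6.95
tcp_pos: [0.5796, 0.0142, 0.1164]
ee_rot: [-0.556, -0.437, 0.556, -0.437]
ft_force: [1.3, -0.1, -0.0]
gripper_width: 0.0463
[0.57955596 0.01424946 0.11638906] [[0.00968131 0.07878065]] [ 1.29365467 -0.09457698 -0.02817769] 0.046255821638374925
```

View pics/t2.png

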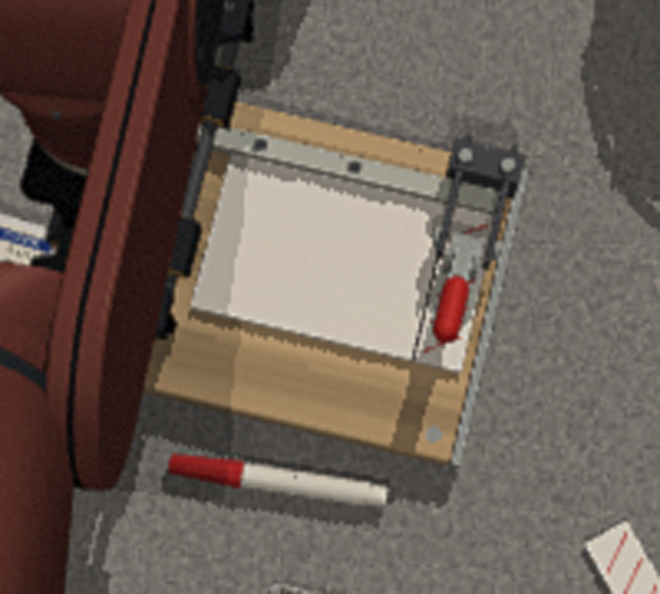

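```bash
python3 -m crank '0 0 -0.2 0 0 0 0.15;0 0 -0.31 0 0 0 0.15;0 0 -0.345 0 0 0 0.15;0 0 -0.345 0 0 0 0.15;-0.006 -0.024 -0.345 0 0 0 0.15;-0.012 -0.049 -0.345 0 0 0 0.15;-0.018 -0.073 -0.345 0 0 0 0.15;-0.024 -0.097 -0.345 0 0 0 0.15;-0.03 -0.122 -0.345 0 0 0 0.15;-0.036 -0.146 -0.345 0 0 0 0.15;-0.042 -0.17 -0.345 0 0 0 0.15;-0.047 -0.195 -0.345 0 0 0 0.15;-0.053 -0.219 -0.345 0 0 0 0.15;-0.053 -0.219 -0.345 0 0 0 0.15'
python3 - <<'E'
from h import *
s=robot.state();p=[.5515,-.06,-.239];print(s['tcp_pos'],toj(p,s['tcp_pos'][:2]),s['ft_force'],s['gripper_width'])
im=robot.read_camera('top');cv2.imwrite('pics/t3.png',cv2.resize(im[180:330,220:380,::-1],None,fx=4,fy=4,interpolation=cv2.INTER_CUBIC))
E
```

```text
time_s: 8.45
tcp_pos: [0.5696, -0.0296, 0.0474]
ee_rot: [-0.556, -0.437, 0.556, -0.437]
ft_force: [1.0, 0.7, -0.6]
gripper_width: 0.0498
[ 0.56957846 -0.02963634  0.04737641] [[0.01037656 0.03378031]] [ 0.97503672  0.7280463  -0.63980472] 0.049781987671180354
```

View pics/t3.png

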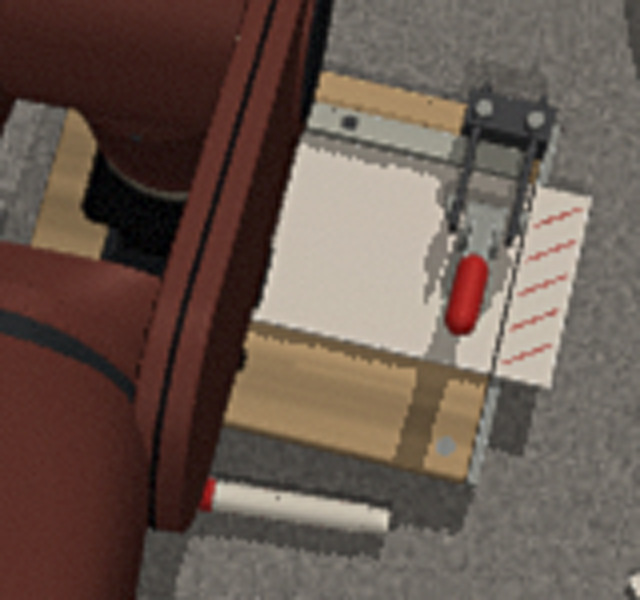

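```bash
python3 - <<'E'
from h import *
im=robot.read_camera('top');np.save('t3.npy',im)
cv2.imwrite('pics/t3z.png',cv2.resize(im[225:305,325:375,::-1],None,fx=7.5,fy=7.5,interpolation=cv2.INTER_CUBIC))
ct=cam('top')
for p in([.5515,-.06,-.239],[.5533,-.0611,-.239]):
    a=proj(np.c_[tow(p,[(-.095,-.125),(-.04,-.125),(.06,-.125)]),[.025]*3],ct);b=proj(np.c_[tow(p,[(-.04,-.125),(.06,-.125)]),[.031]*2],ct)
    print((a-[325,225]+.43)*7.5,(b-[325,225]+.43)*7.5)
E
```

```text
[[109.63411411 565.24118435]
 [155.21929078 365.13417988]
 [235.84387896  11.21332222]] [[156.44645714 362.20269066]
 [237.50202139   6.34656893]]
[[113.67215372 558.41788439]
 [159.20226246 358.44538958]
 [239.73020048   4.75915623]] [[ 1.60451770e+02  3.55476677e+02]
 [ 2.41409603e+02 -1.42201979e-01]]
```

View pics/t3z.png

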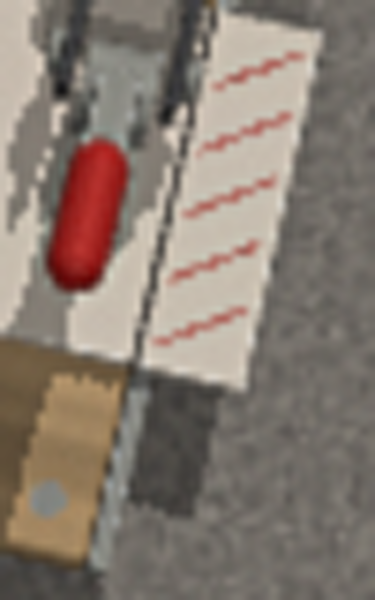

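```bash
python3 -m crank '-0.002 -0.008 0 0 0 0 0.15;-0.004 -0.016 0 0 0 0 0.15;-0.005 -0.022 0 0 0 0 0.15;-0.005 -0.022 0 0 0 0 0.15;-0.005 -0.022 0 0 0 0 0.15'
python3 - <<'E'
from h import *
s=robot.state();p=[.5515,-.06,-.239];print(s['tcp_pos'],toj(p,s['tcp_pos'][:2]),s['ft_force'])
im=robot.read_camera('top');np.save('t4.npy',im)
a=cv2.resize(im[225:305,325:375,::-1],None,fx=7.5,fy=7.5,interpolation=cv2.INTER_CUBIC)
im=robot.read_camera('scene')
b=cv2.resize(im[215:295,310:360,::-1],None,fx=7.5,fy=7.5,interpolation=cv2.INTER_CUBIC)
cv2.imwrite('pics/t4z.png',np.hstack([a,b]))
E
```

```text
time_s: 9.05
tcp_pos: [0.5689, -0.0333, 0.0475]
ee_rot: [-0.556, -0.437, 0.556, -0.437]
ft_force: [-0.4, -0.2, -0.1]
gripper_width: 0.0504
[ 0.56888472 -0.03329129  0.04754886] [[0.01056778 0.03006502]] [-0.39104468 -0.22991873 -0.06241609]
```

View pics/t4z.png

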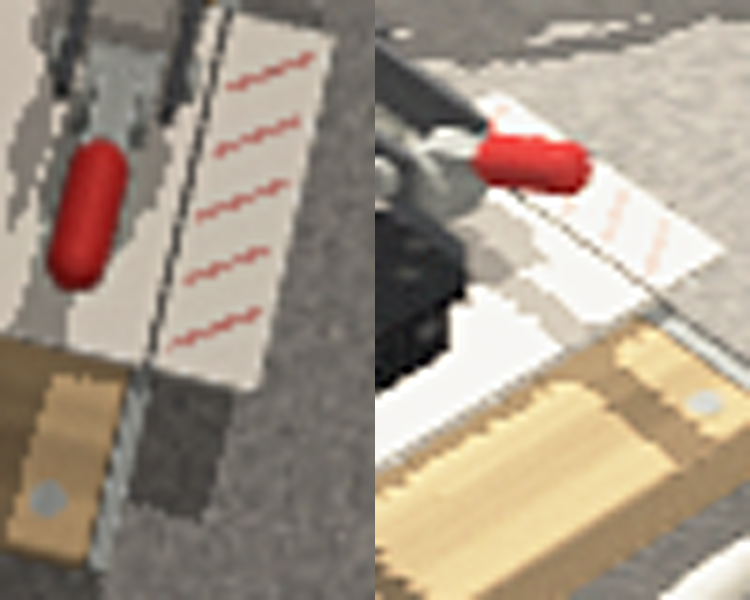

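```bash
python3 -m crank '0.005 0.02 0 0 0 0 0.15;0.009 0.039 0 0 0 0 0.15;0.009 0.039 0.2 0 0 0 0.15;0.009 0.039 0.35 0 0 0 0;-0.2 -0.06 0.35 0 0 0 -1;-0.4 -0.16 0.35 0 0 0 -1;-0.548 -0.228 0.35 0 0 0 -1;-0.548 -0.228 0.35 0 0 0 -1;-0.548 -0.228 0.35 0 0 0 -1;-0.548 -0.228 0.15 0 0 0 -1;-0.548 -0.228 0.05 0 0 0 -1;-0.548 -0.228 0 0 0 0 -1;-0.548 -0.228 0 0 0 0 -1'
python3 -m crank '0.03 -0.007 0 0 0 0 -1;0.06 -0.015 0 0 0 0 -1;0.09 -0.022 0 0 0 0 -1;0.12 -0.029 0 0 0 0 -1;0.14 -0.034 0 0 0 0 -1;0.15 -0.037 0 0 0 0 -1;0.15 -0.037 0 0 0 0 -1'
python3 - <<'E'
from h import *
s=robot.state();p=[.5515,-.06,-.239];print(s['tcp_pos'],toj(p,s['tcp_pos'][:2]),s['ft_force'],s['gripper_width'])
E
```

```text
time_s: 10.45
tcp_pos: [0.459, -0.0781, 0.0463]
ee_rot: [-0.555, -0.438, 0.556, -0.437]
ft_force: [-0.8, 0.6, 0.8]
gripper_width: 0.0005
time_s: 11.15
tcp_pos: [0.4895, -0.0863, 0.0476]
ee_rot: [0.556, 0.437, -0.556, 0.437]
ft_force: [-0.2, -0.1, 0.8]
gripper_width: 0.0003
[ 0.48949004 -0.08632832  0.04757015] [[-0.05401461 -0.04025963]] [-0.21844619 -0.08778976  0.82638811] 0.00031691004614964655
```

```bash
python3 -m crank '0.01 -0.002 0 0 0 0 -1;0.01 -0.002 0 0 0 0 -1'
python3 -m crank '0.005 -0.001 0 0 0 0 -1;0.005 -0.001 0 0 0 0 -1'
python3 -m crank '0.005 -0.001 0 0 0 0 -1;0.005 -0.001 0 0 0 0 -1'
python3 - <<'E'
from h import *
s=robot.state();p=[.5515,-.06,-.239];print(s['tcp_pos'],toj(p,s['tcp_pos'][:2]),s['ft_force'],s['gripper_width'])
E
```

```text
time_s: 11.35
tcp_pos: [0.4913, -0.0866, 0.0475]
ee_rot: [-0.556, -0.437, 0.556, -0.437]
ft_force: [-0.3, -0.1, 0.3]
gripper_width: 0.0006
time_s: 11.55
tcp_pos: [0.4922, -0.0868, 0.0475]
ee_rot: [-0.556, -0.437, 0.556, -0.437]
ft_force: [-0.2, -0.3, -0.6]
gripper_width: 0.0
time_s: 11.75
tcp_pos: [0.4927, -0.0868, 0.0474]
ee_rot: [-0.555, -0.438, 0.556, -0.437]
ft_force: [-2.6, 0.2, 1.4]
gripper_width: 0.0003
[ 0.49274022 -0.0868099   0.04741821] [[-0.05074281 -0.0399581 ]] [-2.59613914  0.20773087  1.40466864] 0.0002522606544910868
```

```bash
python3 -m crank '-0.03 0.007 0 0 0 0 -1;-0.055 0.013 0 0 0 0 -1;-0.055 0.013 0.1 0 0 0 -1;-0.055 0.013 0.35 0 0 0 -1;-0.02 -0.1 0.6 0 0 0 -1;0.042 -0.243 0.863 0 0 0 -1;0.042 -0.243 0.863 0 0 0 -1;0.042 -0.243 0.863 0 0 0 -1;0.042 -0.243 0.863 0 0 0 -1'
python3 - <<'E'
from h import *
s=robot.state();p=[.5515,-.06,-.239];print(s['tcp_pos'],toj(p,s['tcp_pos'][:2]),s['ft_force'])
im=robot.read_camera('wrist')
c=cam('wrist')
print(proj(np.c_[tow(p,[(-.095,-.125),(-.04,-.125),(.06,-.125),(-.095,.07)]),[.025]*4],c).round(1))
cv2.imwrite('pics/w6.png',cv2.resize(im[60:310,180:500,::-1],None,fx=2.4,fy=2.4,interpolation=cv2.INTER_CUBIC))
E
```

```text
time_s: 12.65
tcp_pos: [0.5006, -0.135, 0.2185]
ee_rot: [-0.555, -0.438, 0.556, -0.436]
ft_force: [-1.0, 0.1, 0.2]
gripper_width: 0.0006
[ 0.50059392 -0.13498161  0.21845351] [[-0.0317086  -0.08490133]] [-0.96453674  0.11548069  0.17828256]
[[249.8 264.5]
 [313.6 264.7]
 [429.6 265.1]
 [237.4  12.4]]
```

View pics/w6.png

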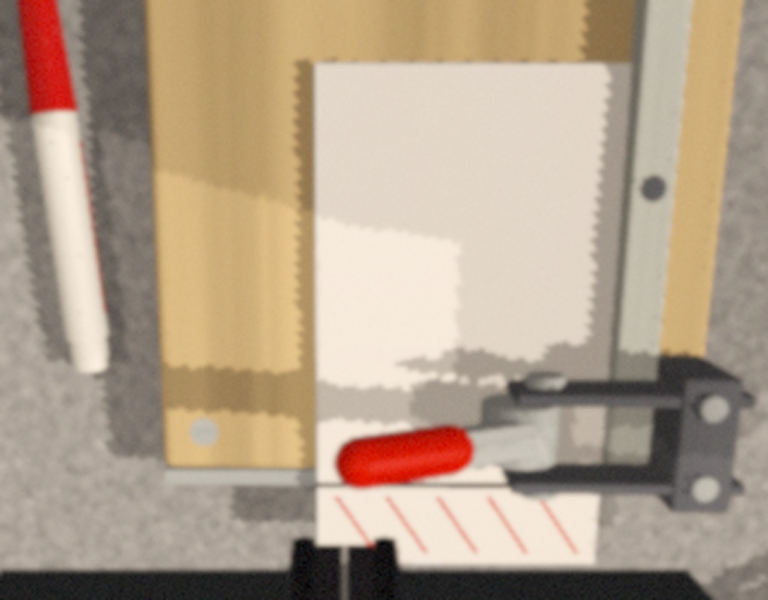

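```bash
python3 -m crank '0.051 -0.08 -0.2 0 0 0 -1;0.051 -0.08 -0.42 0 0 0 -1;0.051 -0.08 -0.42 0 0 0 -1;0.051 -0.08 -0.45 0 0 0 -1;0.051 -0.08 -0.48 0 0 0 -1;0.051 -0.08 -0.51 0 0 0 -1;0.051 -0.08 -0.54 0 0 0 -1;0.051 -0.08 -0.57 0 0 0 -1;0.051 -0.08 -0.6 0 0 0 -1;0.051 -0.08 -0.62 0 0 0 -1;0.051 -0.08 -0.64 0 0 0 -1;0.051 -0.08 -0.64 0 0 0 -1'
python3 -m crank '0 0 -0.02 0 0 0 -1;0 0 -0.04 0 0 0 -1;0 0 -0.04 0 0 0 -1'
python3 - <<'E'
from h import *
s=robot.state();p=[.5515,-.06,-.239];print(s['tcp_pos'],toj(p,s['tcp_pos'][:2]),s['ft_force'])
E
```

```text
time_s: 13.9
tcp_pos: [0.5116, -0.1515, 0.0915]
ee_rot: [-0.556, -0.437, 0.556, -0.437]
ft_force: [-0.2, 0.0, -0.4]
gripper_width: 0.0006
time_s: 14.2
tcp_pos: [0.5113, -0.1516, 0.0847]
ee_rot: [-0.555, -0.438, 0.556, -0.437]
ft_force: [-5.4, 1.0, 8.1]
gripper_width: 0.0006
[ 0.51128489 -0.15156635  0.08465272] [[-0.0173954  -0.09848376]] [-5.41966737  1.00726894  8.14765408]
```

```bash
for i in 1 2; do :; done; python3 -m crank '0 0 -0.01 0 0 0 -1;0 0 -0.02 0 0 0 -1;0 0 -0.02 0 0 0 -1'
python3 -m crank '0 0 -0.01 0 0 0 -1;0 0 -0.01 0 0 0 -1'
python3 -m crank '0 0 -0.01 0 0 0 -1;0 0 -0.01 0 0 0 -1'
```

```text
time_s: 14.5
tcp_pos: [0.5109, -0.1514, 0.0817]
ee_rot: [-0.555, -0.438, 0.556, -0.437]
ft_force: [-11.5, 2.1, 17.6]
gripper_width: 0.0003
time_s: 14.7
tcp_pos: [0.5106, -0.1514, 0.0801]
ee_rot: [-0.555, -0.438, 0.556, -0.436]
ft_force: [-13.4, 3.5, 23.0]
gripper_width: 0.0004
time_s: 14.9
tcp_pos: [0.5104, -0.1514, 0.0786]
ee_rot: [-0.555, -0.439, 0.557, -0.436]
ft_force: [-16.1, 3.7, 28.3]
gripper_width: 0.0004
```

```bash
python3 -m crank '0 0 -0.01 0 0 0 -1;0 0 -0.01 0 0 0 -1'
python3 -m crank '0 0 -0.01 0 0 0 -1;0 0 -0.01 0 0 0 -1'
```

```text
time_s: 15.1
tcp_pos: [0.5105, -0.1514, 0.0782]
ee_rot: [-0.554, -0.439, 0.557, -0.436]
ft_force: [-22.5, 7.0, 41.5]
gripper_width: 0.0006
time_s: 15.3
tcp_pos: [0.5105, -0.1514, 0.0779]
ee_rot: [-0.554, -0.439, 0.557, -0.436]
ft_force: [-27.5, 8.5, 54.4]
gripper_width: 0.0006
```

```bash
python3 -m crank '0 0 0.03 0 0 0 -1;0 0 0.15 0 0 0 -1;0 0 0.4 0 0 0 -1;-0.051 0.08 0.72 0 0 0 -1;-0.051 0.08 0.72 0 0 0 -1;-0.051 0.08 0.72 0 0 0 -1;-0.051 0.08 0.72 0 0 0 -1;-0.051 0.08 0.72 0 0 0 -1'
python3 - <<'E'
from h import *
s=robot.state();print(s['tcp_pos'],s['ft_force'])
im=robot.read_camera('wrist')
a=cv2.resize(im[60:310,180:500,::-1],None,fx=1.6,fy=1.6,interpolation=cv2.INTER_CUBIC)
b=cv2.resize(robot.read_camera('scene')[210:310,310:420,::-1],(286,400))
cv2.imwrite('pics/w7.png',np.hstack([a,cv2.resize(b,(280,400))]))
E
```

```text
time_s: 16.1
tcp_pos: [0.5007, -0.1354, 0.214]
ee_rot: [-0.555, -0.438, 0.556, -0.436]
ft_force: [-0.3, 0.7, -0.0]
gripper_width: 0.0005
[ 0.50068674 -0.13539736  0.21395455] [-0.32992257  0.73023172 -0.03799071]
```

View pics/w7.png

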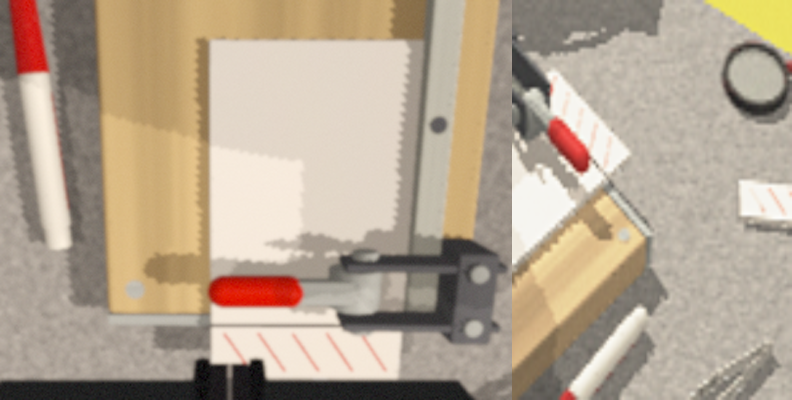

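```bash
python3 -c "
from workcell import robot
print(robot.state()['ft_force'],robot.finish_job())"
```

```text
the job is handed in; nothing more can be done
[-0.25699016  0.44503463 -0.19821885] None
```

The sheet is set and clamped, and I handed the job in at about 16 s of the 61 s allowed. No verdict came back.

**What I did:** I pushed the sheet flat against the fence with closed fingers. I then slid it along with two open fingers on its rear edge until the scored line was over the steel edge. A second light nudge met firm contact at the same place as the first, within about 0.5 mm. Finally I pressed the red grip down until it stopped, backed off and moved away.

**Last checks:**
- **Scored line:** the last view shows it along the outer side of the steel edge and parallel to it. Allowing for the sheet's thickness, it is about 1–2 mm short of the edge, inside the 4 mm limit. This assumes the steel strip's outer side is the edge. My measurements of the jig's length support that, but only to about 2 mm.
- **Clamp:** the lever looks level. While pressing, the fingers stopped moving as the force rose sharply, which matches the end stop. I pressed to about 54 N upward at the wrist. That is well over the roughly 10 N the clamp needs, but under the 120 N limit.
- **Sheet and hand:** the sheet showed no visible shift when the clamp closed. The wrist force was close to zero after I moved away.
- **Other things on the bench:** the marker and lens look undisturbed in the last picture. I did not measure them or the jar, carton and slide box again, but the force readings I took showed no unexpected contact.

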